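# Hang the large gauge beside the small one and press the pair home

### The arm

A 6-joint arm with a two-finger parallel gripper is mounted at the origin on a cart in front of the work surface, level with it; the furniture and walls round the work are solid. World frame = base frame: x ahead of the robot, y to its left, z up, the work surface at z = 0. Lengths are in m, angles in rad, forces in N, time in s.
With the tool pointing down it reaches from about 0.375 to 0.925 m from the base axis. Payload 5.7 kg.
Tool frame: the origin (TCP) lies at the centre of the arm's flange, where the gripper is bolted on; the fingertips stand 173 mm ahead of it and the grasp point (between the pads) lies 155 mm ahead of it (manip.tcp_to_tips is the distance from the TCP to the fingertips, in m); z points along the fingers, y is the direction in which the jaws open and shut (so a half turn about z gives the same grasp; the last joint's range is limited). The gripper opens to 85 mm and grips with 20 to 120 N. Pads are 22 mm wide; open, the fingers measure 114 mm over their backs; the gripper's body (76 mm by 85 mm) begins 54 mm behind the grasp point. The pads swing forward as they close: fully open they stand 13 mm farther back than shut.
Start: joints at [-1.305, 0.359, 1.51, -0, 1.272, -0.115], TCP at [0.223, -0.557, 0.405] pointing down, gripper open.
Joint ranges: [-2.97, 2.97], [-1.01, 2.36], [0.21, 2.38], [-0.96, 4.11], [0.2, 2.71], [-2.98, 2.98]. Speed limits (rad/s): [2.39, 2.39, 3.14, 3.14, 3.14, 3.14].

### API

Orientations are given as a unit quaternion [w, x, y, z].
In Python, from plant import status, snapshot, job_done, spot_in, place_of, manip gives the robot as it stands.
- The arm moves only by the tool play_rows, never from a script. Its argument "targets" is a list that holds one entry, the list of rows, each a list of 5 numbers: the shift along the world's x, y, z in mm, then the turn about the world's z in rad, then the opening, from 0 (shut) to 1 (fully open). A call has exactly 10 rows; each row is the pose to reach, as a shift and turn from the pose commanded when the call began; what a row does not reach only later rows make up. A row lasts 1/12 s, in which the tool goes at most 41.7 mm and 7.16 degrees, less where a joint would pass 70% of its speed; a pose out of reach is approached as far as the arm can. A call with a gripper value outside its range is refused whole. The fingers move at their own pace and stop on an object; the grip force is fixed at half the most. Time passes only in rows, so rows that repeat a pose let the fingers close, or fill a call up. It gives the time, the measured TCP pose, the force and the opening at its end, in the units of the state.
- status.sense(): the state, without advancing time (a new reading comes with each control period).
- snapshot(name): name is "scene" or "top" or "wrist"; returns a dict with "image" (400x640x3 uint8, red, green, blue), "mtx" (3x3 intrinsics, pixels), "k1" (the pictures are not rectified: a ray, as slopes to the right and down, at radius r is drawn at 1 + k1 r^2 times it, then the intrinsics apply), "R" (3x3) and "t" (3): a world point X has camera coordinates R X + t. Camera axes: x right, y down, z forward; pixel columns grow to the right and rows downward; lengths in m; the calibration is good to about 2 mm. A picture is of the moment at which its call begins. There is no depth.
- job_done(): hands the job in, once; it reports no verdict.
Trained networks look in the newest picture that a camera, given by its name, has taken for a name from the list of things; names that differ only in an ending like _2 or _b are one class to them, and where a whole thing is asked for, a point or a joint stands for the part that bears it (a point fixed in the world has none). Each returns a list of dicts, best first, with "confidence" (0 to 1); they miss things now and then, are a little off and sometimes report something else, mostly with a low value. They report only what shows in the picture. A call takes as long as a camera call. They do not tell look-alikes from the thing itself.
- spot_in(camera, name): "bbox" ([centre column, centre row, width, height] in pixels, round what is visible of it).
- place_of(camera, name): "centre" ([column, row] in pixels: a listed point, or the origin of a listed thing).
The state is a dict: "time_s": time; "q": joint angles; "joint_vel": joint speeds; "effort": joint torques, N m; "position": TCP position; "orientation": TCP orientation; "ft_force": force on the tool from outside, world axes, zero at the start; "torque": the same for the moment, N m; "gripper_width": finger opening in m.
Only numpy, scipy, OpenCV 4.12 (cv2) and the standard library are available. Lean on these libraries where they do the work, as an engineer would, in place of code of your own. Each camera call takes 0.05 s, during which the arm holds its last target.

### The job

Take the largest horseshoe gauge out of the wooden rack and hang it by its eye on the hook, in front of the small gauge that already hangs there. Then, to keep the front of the hook free for the next one, slide the two back along the prong together until you feel them come up firmly against the rubber stop: a light but definite push held for a moment, no shoving, and never knocking the small one off. Leave both hanging freely by their eyes, close against each other, and everything else where it stands.

Things in the scene. Friction and masses are not known exactly. Their poses are not given: they have to be found in the camera images.
- large_gauge_eye (a point): Centre of the eye (hole) of the LARGE gauge, to be hung: steel horseshoe plate 8 mm thick, 72 wide, 150 tall, in the rack jaws down. Site axes: x normal to it (either face may lead), y across its width, z up the shank. Eye: 14 mm dia., 17 mm below the top, 133 above the jaw ends. Grip the shank at the eye, across its 34 mm width (straight from the eye's level to 55 mm below it; top round).
- small_gauge_eye (a point): Centre of the eye of the SMALL gauge, which hangs on the prong at the start: same kind of plate, 6 mm thick, 50 wide, 110 tall, shank 20 wide, eye 12 mm dia., 10 mm below its top. Axes as for the large one. About 0.1 kg; it slides along the prong when pushed.
- middle_gauge_eye (a point): Centre of the eye of the middle-sized gauge, which stays in the rack: 8 mm thick, 60 wide, 128 tall, shank 26 wide, eye 13 mm below its top. It and the large gauge change slots.
- hook_nose (a point): Centre of the ball nose (10 mm dia.) at the free end of the hook's prong, a level round steel bar of 7 mm dia., 190 mm over the table. Axes as the stand's: +x runs from the nose along the prong to the post, z up. An eye that hangs on the prong has its centre below the prong's axis: 3.5 mm for the large gauge, 2.5 for the small one.
- hook_stand: Steel post (15 mm dia., 23 at its head, top 202 mm high) on a 100 mm flange screwed to the bench; origin at the foot. The prong runs from the post 125 mm along -x. A set collar (19 mm dia.) with a rubber buffer faces the nose; the buffer's face is set anywhere 64 to 89 mm behind the nose centre: NOT measured, find it by feel. It yields about 3.5 N per mm; 5 to 9 N is firm, above 14 N is shoving.
- large_gauge: The large gauge itself; origin at its foot, midway between the jaw ends, 133 mm below the eye centre; same axes. 0.2 to 0.3 kg.
- small_gauge: The small gauge itself; origin at its foot, 100 mm below the eye centre; same axes.
- gauge_rack: Wooden rack, fixed, 135 x 112 mm, 36 high; origin under its centre. Three slots across it along its y, at x = -45, 0 and 45 mm, 11 mm wide, 22 deep; the large and middle gauges stand in the two outer ones.
- frit_jar: Glass jar of frit with a dark lid, 60 mm dia., 78 high, a bystander at the back; origin under its centre.
There are look-alikes about, which are no part of the job. What is shaped like the small_gauge but orange is not meant.

How it is judged:
On the way, in this order (a step that is already met when the one before it is completed fails the run):
1. the large gauge is lifted clear of the rack (distance of large_gauge_eye from where it was at the start of the episode above 0.06 m), for 0.2 s.
2. its eye is threaded over the nose onto the prong (x of large_gauge_eye in the frame of hook_nose between 0.01 and 0.105 m and y of large_gauge_eye in the frame of hook_nose between -0.005 and 0.005 m and z of large_gauge_eye in the frame of hook_nose between -0.006 and 0.005 m), for 0.2 s.
3. the pair is pressed against the stop, the large gauge pushing the small one with more than 2.5 N (all of step 2 and contact force between large_gauge and small_gauge above 2.5 N), for 0.3 s.
At the end, for the whole second after the job is handed in: Both gauges hang freely at rest by their eyes on the prong behind the nose, upright within 0.15 rad, the eye centres not more than 10.5 mm apart (7 mm when they touch), after the pair was pressed against the stop with more than 2.5 N for 0.3 s (x of large_gauge_eye in the frame of hook_nose between 0.01 and 0.105 m and y of large_gauge_eye in the frame of hook_nose between -0.005 and 0.005 m and z of large_gauge_eye in the frame of hook_nose between -0.0055 and -0.002 m and x of small_gauge_eye in the frame of hook_nose between 0.01 and 0.105 m and y of small_gauge_eye in the frame of hook_nose between -0.005 and 0.005 m and z of small_gauge_eye in the frame of hook_nose between -0.0045 and -0.001 m and distance between large_gauge_eye and small_gauge_eye below 0.0105 m and angle between each of large_gauge, small_gauge's own z axis and vertical below 0.15 rad and linear speed of each of large_gauge, small_gauge below 0.03 m/s).
It fails at once if the small gauge comes off the prong (x of small_gauge_eye in the frame of hook_nose below 0.006 m or z of small_gauge_eye in the frame of hook_nose below -0.02 m).
It fails at once if the large gauge is shoved against the small one with more than 14 N (contact force between large_gauge and small_gauge above 14 N).
It fails at once if the large gauge presses on the hook with more than 16 N (contact force between large_gauge and hook_stand above 16 N).
It fails at once if the robot knocks the hook stand (contact force between any of the arm, the fingers and hook_stand above 10 N).
It fails at once if the middle gauge or the frit jar is moved by more than 25 mm (distance of any of middle_gauge_eye, frit_jar from where it was at the start of the episode above 0.025 m).
It also fails if it takes over 54 s, if anything falls off the work surface, if the arm or the gripper's body presses on something with over 40 N, if the wrist force passes 120 N, or if a joint passes its speed limit or range.

## Working session

There is one attempt and no reset: what is moved stays moved. The work goes in short steps, Python scripts to look and compute and a tool call to move; the robot and the scene stay as the last step left them, time stands still between calls to the robot, and variables do not carry over. Pictures are saved under pics/ and viewed, and the job is handed in when it is done.

Besides the shell and the picture viewer there is one more tool, called after "Emit:" by a JSON object that holds its "name" and its "arguments", one argument or row to a line. play_rows: Moves the arm, as the interface text tells. Its arguments: {"type":"object","properties":{"targets":{"type":"array","items":{"type":"array","items":{"type":"array","items":{"type":"number"}}}}},"required":["targets"]}

```bash
ls; mkdir -p pics
cat > h.py <<'E'
import numpy as np, cv2
from plant import status, snapshot, job_done, spot_in, place_of, manip
def snap(cam,fn=None):
    s=snapshot(cam)
    if fn: cv2.imwrite('pics/'+fn,cv2.cvtColor(s['image'],cv2.COLOR_RGB2BGR))
    return s
def ray(s,px):
    K=np.array(s['mtx']);R=np.array(s['R']);t=np.array(s['t'])
    d=np.array([(px[0]-K[0,2])/K[0,0],(px[1]-K[1,2])/K[1,1]])
    u=d.copy()
    for _ in range(30): u=d/(1+s['k1']*(u@u))
    v=R.T@np.array([u[0],u[1],1.]); return -R.T@t, v/np.linalg.norm(v)
def atz(s,px,z):
    c,v=ray(s,px); return c+v*(z-c[2])/v[2]
def proj(s,X):
    K=np.array(s['mtx']);c=np.array(s['R'])@np.array(X)+np.array(s['t'])
    u=c[:2]/c[2]; u=u*(1+s['k1']*(u@u)); return K[:2,:2]@u+K[:2,2]
def tri(rs):
    A=np.zeros((3,3));b=np.zeros(3)
    for c,v in rs:
        P=np.eye(3)-np.outer(v,v);A+=P;b+=P@c
    X=np.linalg.solve(A,b)
    return X,[np.linalg.norm((np.eye(3)-np.outer(v,v))@(X-c)) for c,v in rs]
E
python3 - <<'E'
from h import *
print(status.sense())
names="large_gauge_eye small_gauge_eye middle_gauge_eye hook_nose hook_stand large_gauge small_gauge gauge_rack frit_jar".split()
S={}
for c in ['scene','top','wrist']:
    S[c]=snap(c,c+'0.png'); s=S[c]
    print(c,np.round(-np.array(s['R']).T@s['t'],3))
    for n in names:
        print(n,[(np.round(d['centre'],1).tolist(),round(d['confidence'],2)) for d in place_of(c,n)[:3]])
print(status.sense()['time_s'])
E
```

```text
pics
{'time_s': 0.0, 'q': array([-1.30509176e+00,  3.59467049e-01,  1.51143564e+00, -1.43798426e-05,
        1.27248435e+00, -1.15112767e-01]), 'joint_vel': array([ 0.00023047, -0.00039765, -0.00022935, -0.00068237, -0.00176975,
        0.00097282]), 'effort': array([ 7.73841311e-04, -5.27618229e+01, -2.78622025e+01, -2.48196175e-04,
        1.28524515e-02, -7.25133191e-06]), 'position': array([ 0.22289437, -0.55666895,  0.40387467]), 'orientation': array([-8.94135118e-04,  9.81926176e-01,  1.89262199e-01, -7.43422258e-05]), 'ft_force': array([0.52216863, 0.45521862, 0.1862293 ]), 'torque': array([-0.03340776,  0.02140984,  0.03515773]), 'gripper_width': 0.0852015816136696}
scene [0.173 0.616 0.784]
large_gauge_eye [([372.6, 153.9], 0.8)]
small_gauge_eye [([348.4, 217.1], 0.85), ([234.6, 275.4], 0.74), ([318.7, 225.6], 0.64)]
middle_gauge_eye [([401.0, 188.9], 0.86), ([320.0, 226.1], 0.64)]
hook_nose [([325.9, 235.9], 0.57)]
hook_stand [([280.3, 264.0], 0.9)]
large_gauge [([364.9, 199.3], 0.76)]
small_gauge [([317.7, 262.4], 0.96), ([276.3, 330.1], 0.76), ([241.7, 309.4], 0.6)]
gauge_rack []
frit_jar [([309.1, 189.5], 0.65), ([279.4, 261.1], 0.55), ([400.2, 184.2], 0.36)]
top [0.322 0.107 1.314]
large_gauge_eye [([367.1, 207.7], 0.64)]
small_gauge_eye [([217.7, 205.7], 0.63), ([263.2, 231.9], 0.6), ([223.8, 234.9], 0.5)]
middle_gauge_eye [([359.3, 244.4], 0.63)]
hook_nose [([266.5, 243.8], 0.56)]
hook_stand [([269.4, 210.2], 0.68)]
large_gauge [([363.2, 217.5], 0.62)]
small_gauge [([312.0, 234.2], 0.6), ([272.3, 236.8], 0.53), ([228.3, 244.7], 0.49)]
gauge_rack [([360.0, 235.7], 0.84)]
frit_jar [([344.7, 175.1], 0.91), ([360.4, 217.4], 0.46)]
wrist [ 0.295 -0.528  0.373]
large_gauge_eye []
small_gauge_eye []
middle_gauge_eye []
hook_nose []
hook_stand []
large_gauge []
small_gauge []
gauge_rack []
frit_jar []
1.5
```

View pics/scene0.png

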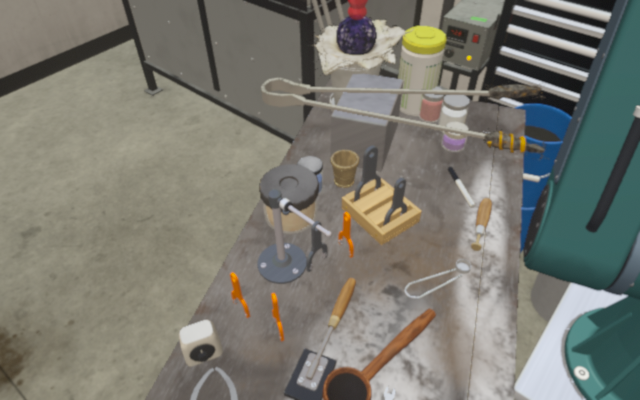

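View pics/top0.png

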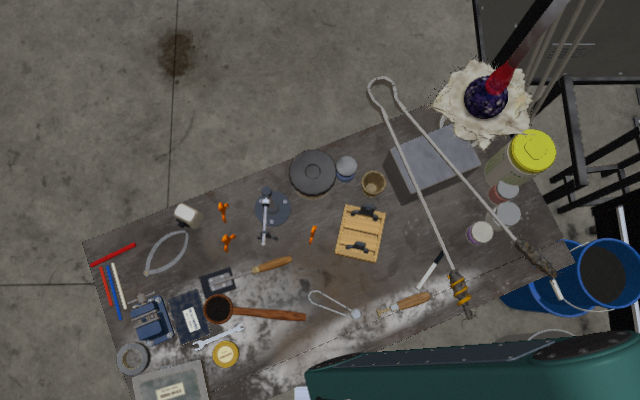

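Run:
```python
import cv2
a=cv2.imread('pics/scene0.png')[130:350,200:440]; cv2.imwrite('pics/scene0c.png',cv2.resize(a,None,fx=3,fy=2.7,interpolation=cv2.INTER_CUBIC)[:600])
a=cv2.imread('pics/top0.png')[150:270,200:400]; cv2.imwrite('pics/top0c.png',cv2.resize(a,None,fx=4,fy=4,interpolation=cv2.INTER_CUBIC))
```

```text
(no output)
```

View pics/scene0c.png

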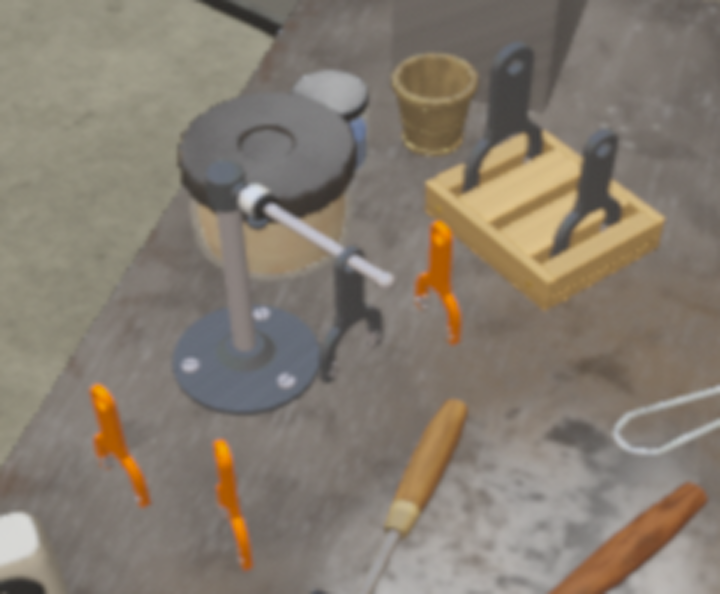

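View pics/top0c.png

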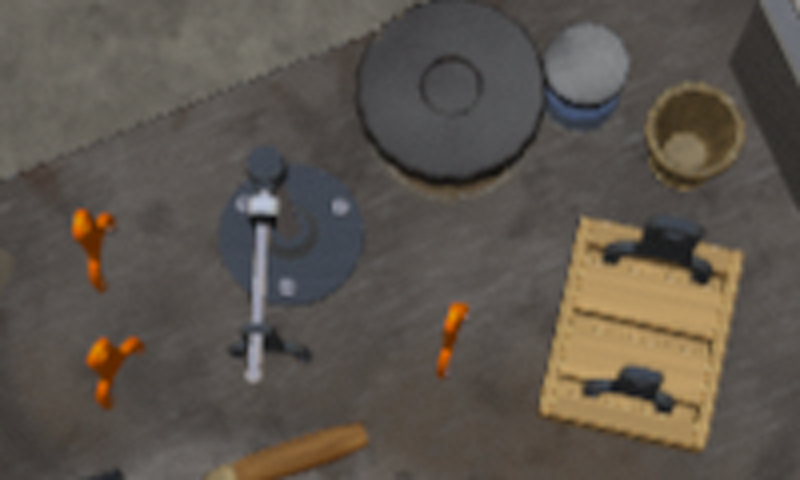

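```bash
cat > a.py <<'E'
from h import *
a=snap('scene');b=snap('top')
np.set_printoptions(precision=4,suppress=True)
def T(n,p,q): 
    X,r=tri([ray(a,p),ray(b,q)]); print(n,X,np.round(r,4)); return X
T('nose',(327.5+2,233),(263,244.5))
T('nose2',(325.9,235.9),(266.5,243.8))
T('large eye',(372.6,153.9),(367.1,207.7))
T('mid eye',(401,188.9),(359.3,244.4))
for z in (.186,.190): print('nose',atz(b,(263,244.3),z),atz(a,(330,233.5),z))
for z in (.184,.190): print('collar', atz(b,(265.8,202),z), atz(a,(284.5,204),z))
print('posthead',atz(b,(266.5,191),.202),'foot',atz(b,(272.5,208.7),0.005),atz(a,(282,262),.005))
for p in [(346,210),(385,212.5),(376,262),(335,253)]: print('rack corner',atz(b,p,.036))
print('orange', atz(b,(313,233),.05), atz(a,(347,215),.11),atz(a,(350,250),.01))
print('jar',atz(b,(344.7,175.1),0),atz(b,(346.5,165),.078))
for z in (.145,.147,.150,.152,.154): print('LE',z,atz(a,(372.6,153.9),z),atz(b,(367.1,207.7),z))
E
python3 a.py
```

```text
nose [0.4846 0.2185 0.196 ] [0.0002 0.0002]
nose2 [0.4917 0.2137 0.1778] [0.0036 0.0036]
large eye [ 0.5735 -0.0309  0.1522] [0.0021 0.0021]
mid eye [ 0.4888 -0.0113  0.1194] [0.002 0.002]
nose [0.4863 0.2194 0.186 ] [0.4888 0.2121 0.186 ]
nose [0.4857 0.219  0.19  ] [0.4867 0.2148 0.19  ]
collar [0.5874 0.213  0.184 ] [0.5932 0.2076 0.184 ]
collar [0.586  0.2125 0.19  ] [0.589  0.2117 0.19  ]
posthead [0.6097 0.2097 0.202 ] foot [0.6102 0.2115 0.005 ] [0.6129 0.2096 0.005 ]
rack corner [0.5956 0.0129 0.036 ]
rack corner [ 0.5866 -0.0909  0.036 ]
rack corner [ 0.4553 -0.0604  0.036 ]
rack corner [0.4812 0.0458 0.036 ]
orange [0.5331 0.1023 0.05  ] [0.5326 0.1042 0.11  ] [0.5225 0.1022 0.01  ]
jar [0.7029 0.0102 0.    ] [0.7079 0.0102 0.078 ]
LE 0.145 [ 0.576  -0.0388  0.145 ] [ 0.5769 -0.0309  0.145 ]
LE 0.147 [ 0.5747 -0.0367  0.147 ] [ 0.5765 -0.0307  0.147 ]
LE 0.15 [ 0.5728 -0.0336  0.15  ] [ 0.5759 -0.0303  0.15  ]
LE 0.152 [ 0.5716 -0.0316  0.152 ] [ 0.5754 -0.0301  0.152 ]
LE 0.154 [ 0.5703 -0.0295  0.154 ] [ 0.575  -0.0298  0.154 ]
```

```bash
cat >> a.py <<'E'
print('----')
T('tong orange',(507,141),(460,285)); T('tong black',(515,91),(528,252)); T('tong loop',(270,85),(372,85)); T('orange end',(540,149),(467,315))
T('mid orange leg',(455,131),(440,239))
w=snap('wrist');print(w['mtx'],w['k1'],np.array(w['R']))
E
python3 a.py|sed -n '/----/,$p'
```

```text
----
tong orange [ 0.3814 -0.2419  0.1501] [0.0034 0.0034]
tong black [ 0.4473 -0.4085  0.1631] [0.0103 0.0103]
tong loop [ 0.8813 -0.0552  0.182 ] [0.0031 0.0031]
orange end [ 0.3142 -0.2496  0.1573] [0.0011 0.0011]
mid orange leg [ 0.4871 -0.2046  0.1498] [0.0083 0.0083]
[[285.1187   0.     323.1271]
 [  0.     285.1187 200.5213]
 [  0.       0.       1.    ]] -0.050163948698068526 [[ 0.3729 -0.9279 -0.0011]
 [-0.8833 -0.3553  0.3058]
 [-0.2841 -0.1131 -0.9521]]
```

Emit:
{"name": "play_rows", "arguments": {
  "targets": [
    [[15, 35, 15, -0.1, 1], [32, 70, 35, -0.2, 1], [48, 105, 55, -0.3, 1], [64, 140, 70, -0.4, 1], [80, 175, 70, -0.5, 1], [96, 210, 70, -0.57, 1], [112, 245, 70, -0.57, 1], [130, 280, 70, -0.57, 1], [148, 315, 70, -0.57, 1], [166, 350, 70, -0.57, 1]]
  ]
}}

```text
time_s: 2.58
position: [0.3893, -0.2052, 0.475]
orientation: [0.0, 0.996, -0.095, 0.0]
ft_force: [1.0, -0.3, -0.0]
gripper_width: 0.0854
```

Emit:
{"name": "play_rows", "arguments": {
  "targets": [
    [[18, 33, 0, 0, 1], [36, 66, 0, 0, 1], [54, 99, 0, 0, 1], [72, 132, 0, 0, 1], [90, 165, 0, 0, 1], [105, 190, 0, 0, 1], [118, 205, 0, 0, 1], [125, 210, 0, 0, 1], [125, 210, 0, 0, 1], [125, 210, 0, 0, 1]]
  ]
}}

```text
time_s: 3.42
position: [0.5138, 0.0026, 0.4745]
orientation: [0.0, 0.996, -0.094, -0.0]
ft_force: [-0.2, -0.1, -0.1]
gripper_width: 0.085
```

```bash
cat > b.py <<'E'
from h import *
import sys
np.set_printoptions(precision=4,suppress=True)
s=status.sense();print(s['time_s'],s['position'],s['orientation'],s['ft_force'],s['gripper_width'])
tag=sys.argv[1]
w=snap('wrist',tag+'.png')
import pickle;pickle.dump(w,open(tag+'.pkl','wb'))
for n in sys.argv[2:]:
    print(n,[(np.round(d['centre'],1).tolist(),round(d['confidence'],2)) for d in place_of('wrist',n)[:3]])
E
python3 b.py w1 large_gauge_eye middle_gauge_eye hook_nose small_gauge_eye gauge_rack
```

```text
3.4167 [0.5138 0.0026 0.4745] [ 0.0003  0.9956 -0.0942 -0.0004] [-0.2402 -0.0894 -0.1127] 0.08499633410633013
large_gauge_eye [([350.3, 114.8], 0.59)]
middle_gauge_eye [([340.7, 198.4], 0.87)]
hook_nose [([123.0, 257.2], 0.84)]
small_gauge_eye [([240.5, 169.2], 0.75), ([340.7, 195.6], 0.75), ([115.0, 228.9], 0.72)]
gauge_rack [([334.5, 145.0], 0.77)]
```

View pics/w1.png

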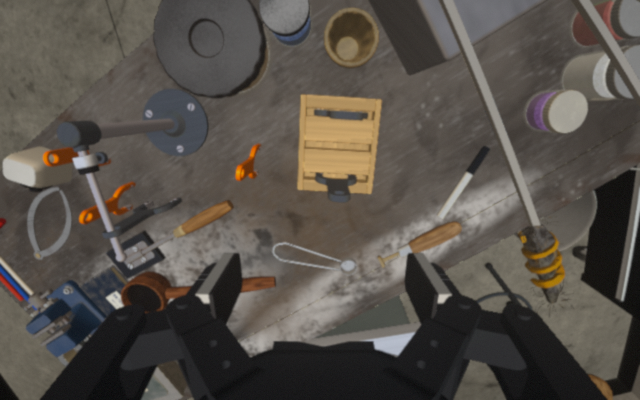

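Run:
```python
import cv2
a=cv2.imread('pics/w1.png')
cv2.imwrite('pics/w1a.png',cv2.resize(a[85:205,290:390],None,fx=5,fy=5,interpolation=cv2.INTER_CUBIC))
cv2.imwrite('pics/w1b.png',cv2.resize(a[110:290,50:230],None,fx=3.3,fy=3.3,interpolation=cv2.INTER_CUBIC))
```

```text
(no output)
```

View pics/w1a.png

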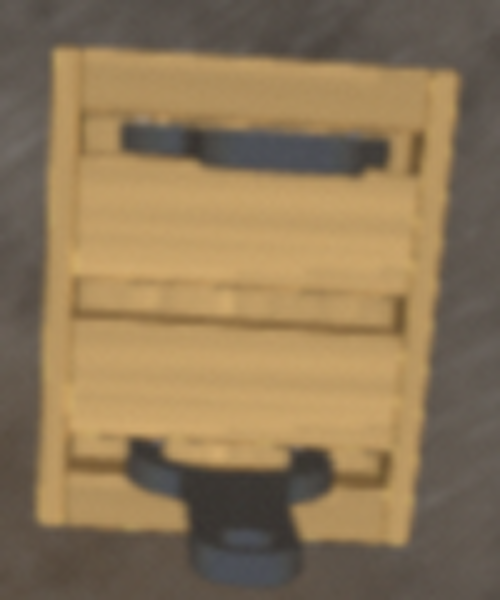

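View pics/w1b.png

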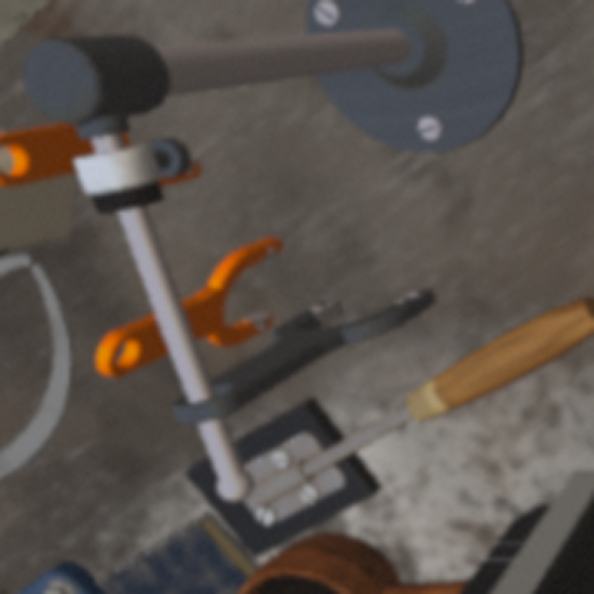

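```bash
cat > c.py <<'E'
from h import *
import pickle
np.set_printoptions(precision=4,suppress=True)
w=pickle.load(open('w1.pkl','rb'))
print('cam',ray(w,(320,200)))
C=[atz(w,p,.036)[:2] for p in [(301,94.6),(381.6,99.4),(372,193.6),(298,189.6)]]
for i in range(4):
    d=C[(i+1)%4]-C[i];print(C[i],np.linalg.norm(d),np.degrees(np.arctan2(d[1],d[0])))
c=np.mean(C,0);print('rack centre',c)
# fit rectangle model
from scipy.optimize import least_squares
M=np.array([[67.5,56],[67.5,-56],[-67.5,-56],[-67.5,56]])/1000
def f(p):
    R=np.array([[np.cos(p[2]),-np.sin(p[2])],[np.sin(p[2]),np.cos(p[2])]])
    return (M@R.T+p[:2]-np.array(C)).ravel()
r=least_squares(f,[c[0],c[1],-.2]);p=r.x;print(p,r.fun*1000)
R=np.array([[np.cos(p[2]),-np.sin(p[2])],[np.sin(p[2]),np.cos(p[2])]])
print('slots',R@[.045,0]+p[:2],R@[-.045,0]+p[:2])
for q,z in [((330.6,113),.147),((362.4,116.5),.147),((346.4,115),.160),((346.4,115),.147)]: print('L',q,atz(w,q,z))
for q,z in [((328,196.5),.12),((350,196.5),.12)]: print('M',q,atz(w,q,z))
n=atz(w,(120.6,257),.190);print('nose',n)
b=atz(w,(89,173),.190);print('buf',b,np.linalg.norm(b-n))
g=atz(w,(50+205/3.3,110+395/3.3),.190);print('small',g,np.linalg.norm(g-n))
d=b-n;print(np.arctan2(d[1],d[0]))
E
python3 c.py
```

```text
cam (array([ 0.5904, -0.012 ,  0.4424]), array([-0.2977,  0.0676, -0.9523]))
[0.6144 0.0138] 0.10914998077970435 -103.84472455924774
[ 0.5883 -0.0922] 0.13323994223564636 166.4897637746627
[ 0.4588 -0.0611] 0.11010257208294578 76.06056191812681
[0.4853 0.0458] 0.13305577991803974 -13.919910257918476
rack centre [ 0.5367 -0.0234]
[ 0.5367 -0.0234 -0.2406] [ 1.166   1.0951  0.5938 -1.6991 -0.9637 -0.6545 -0.7961  1.2585]
slots [ 0.5804 -0.0341] [ 0.493  -0.0127]
L (330.6, 113) [ 0.5854 -0.0186  0.147 ]
L (362.4, 116.5) [ 0.5762 -0.0492  0.147 ]
L (346.4, 115) [ 0.581  -0.0328  0.16  ]
L (346.4, 115) [ 0.5805 -0.0337  0.147 ]
M (328, 196.5) [0.4921 0.0008 0.12  ]
M (350, 196.5) [ 0.4873 -0.0248  0.12  ]
nose [0.4893 0.2185 0.19  ]
buf [0.5778 0.2134 0.19  ] 0.08863987996909371
small [0.5196 0.2146 0.19  ] 0.030473102312827995
-0.05825570076324836
```

Emit:
{"name": "play_rows", "arguments": {
  "targets": [
    [[22, -12, -15, -0.03, 1], [45, -25, -35, -0.05, 1], [60, -34, -60, -0.05, 1], [66.5, -37, -85, -0.05, 1], [66.5, -37, -105, -0.05, 1], [66.5, -37, -105, -0.05, 1], [66.5, -37, -125, -0.05, 1], [66.5, -37, -150, -0.05, 1], [66.5, -37, -172, -0.05, 1], [66.5, -37, -180, -0.05, 1]]
  ]
}}

```text
time_s: 4.55
position: [0.5794, -0.0341, 0.2932]
orientation: [-0.0, 0.993, -0.119, -0.002]
ft_force: [0.3, 0.3, 0.0]
gripper_width: 0.0851
```

```bash
python3 b.py w2 large_gauge_eye hook_nose
```

```text
4.55 [ 0.5794 -0.0341  0.2932] [-0.0001  0.9928 -0.1195 -0.0015] [0.2949 0.3363 0.0064] 0.08514758893608121
large_gauge_eye [([323.8, 279.4], 0.8)]
hook_nose []
```

View pics/w2.png

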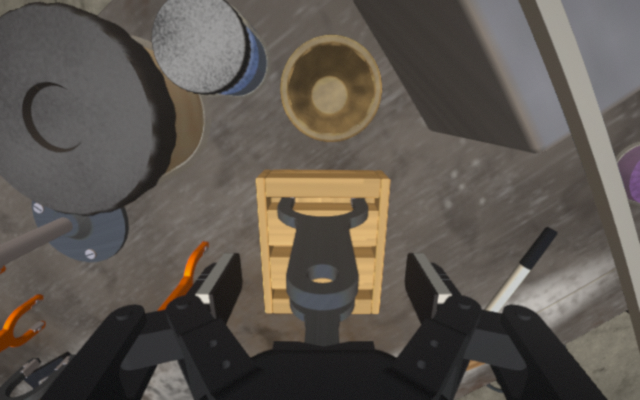

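Emit:
{"name": "play_rows", "arguments": {
  "targets": [
    [[0, 0, 0, 0, 0.7], [0, 0, 0, 0, 0.5], [0, 0, 0, 0, 0.4], [0, 0, 0, 0, 0.2], [0, 0, 0, 0, 0], [0, 0, 0, 0, 0], [0, 0, 0, 0, 0], [0, 0, 0, 0, 0], [0, 0, 0, 0, 0], [0, 0, 0, 0, 0]]
  ]
}}

```text
time_s: 5.53
position: [0.581, -0.034, 0.2958]
orientation: [-0.0, 0.993, -0.119, 0.001]
ft_force: [0.2, -0.3, 6.6]
gripper_width: 0.0327
```

```bash
python3 b.py w3 large_gauge_eye
python3 - <<'E'
from h import *
import pickle
w=pickle.load(open('w2.pkl','rb')); print(atz(w,(323.8,279.4),.147),atz(w,(322,273),.147))
E
```

```text
5.5333 [ 0.581  -0.034   0.2958] [-0.0001  0.9929 -0.1193  0.001 ] [ 0.2271 -0.319   6.6033] 0.032674326316457995
large_gauge_eye [([326.6, 278.5], 0.57)]
[ 0.58158604 -0.03497314  0.147     ] [ 0.58511317 -0.03497499  0.147     ]
```

View pics/w3.png

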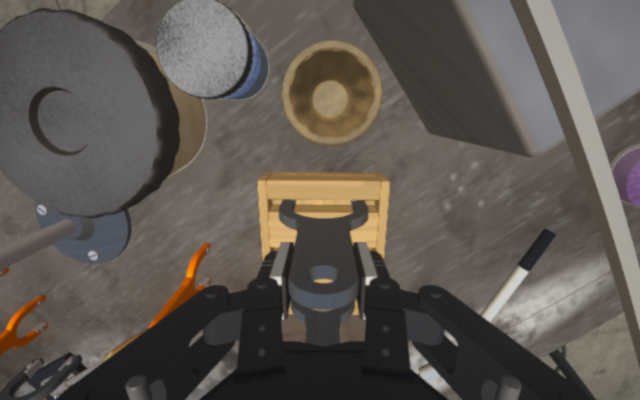

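Emit:
{"name": "play_rows", "arguments": {
  "targets": [
    [[0, 0, 4, 0, 0], [0, 0, 12, 0, 0], [0, 0, 24, 0, 0], [0, 0, 42, 0, 0], [0, 0, 65, 0, 0], [0, 0, 90, 0, 0], [0, 0, 110, 0, 0], [0, 0, 120, 0, 0], [0, 0, 120, 0, 0], [0, 0, 120, 0, 0]]
  ]
}}

```text
time_s: 6.47
position: [0.5803, -0.034, 0.4146]
orientation: [-0.0, 0.993, -0.119, 0.0]
ft_force: [0.4, -0.5, -2.5]
gripper_width: 0.0328
```

Emit:
{"name": "play_rows", "arguments": {
  "targets": [
    [[-10, 15, 0, 0.03, 0], [-25, 45, 0, 0.06, 0], [-45, 80, 0, 0.1, 0], [-65, 118, 0, 0.14, 0], [-88, 156, 0, 0.18, 0], [-108, 194, 0, 0.18, 0], [-125, 226, 0, 0.18, 0], [-135, 248, 0, 0.18, 0], [-138, 255, -5, 0.18, 0], [-138, 255, -15, 0.18, 0]]
  ]
}}

```text
time_s: 7.3
position: [0.441, 0.2227, 0.3989]
orientation: [-0.0, 1.0, -0.028, -0.0]
ft_force: [0.8, -0.6, -2.9]
gripper_width: 0.0324
```

Emit:
{"name": "play_rows", "arguments": {
  "targets": [
    [[0, 0, -10, 0, 0], [0, 0, -22, 0, 0], [0, 0, -35, 0, 0], [0, 0, -47, 0, 0], [0, 0, -56, 0, 0], [0, 0, -60, 0, 0], [0, 0, -60, 0, 0], [0, 0, -60, 0, 0], [0, 0, -60, 0, 0], [0, 0, -60, 0, 0]]
  ]
}}

```text
time_s: 8.13
position: [0.4429, 0.221, 0.3403]
orientation: [-0.0, 1.0, -0.03, 0.001]
ft_force: [0.1, -0.4, -2.0]
gripper_width: 0.0326
```

```bash
python3 b.py w4 large_gauge_eye hook_nose
python3 - <<'E'
from h import *
import pickle
for c in ('scene','top'):
    s=snap(c,c+'4.png');pickle.dump(s,open(c+'4.pkl','wb'))
a=cv2.imread('pics/scene4.png')[150:350,220:420];cv2.imwrite('pics/scene4c.png',cv2.resize(a,None,fx=3,fy=3,interpolation=cv2.INTER_CUBIC))
E
```

```text
8.1333 [0.4429 0.221  0.3403] [-0.0003  0.9996 -0.0296  0.0007] [ 0.105  -0.357  -2.0125] 0.032610172501986855
large_gauge_eye [([326.3, 280.7], 0.61)]
hook_nose [([322.8, 182.7], 0.59)]
```

View pics/w4.png

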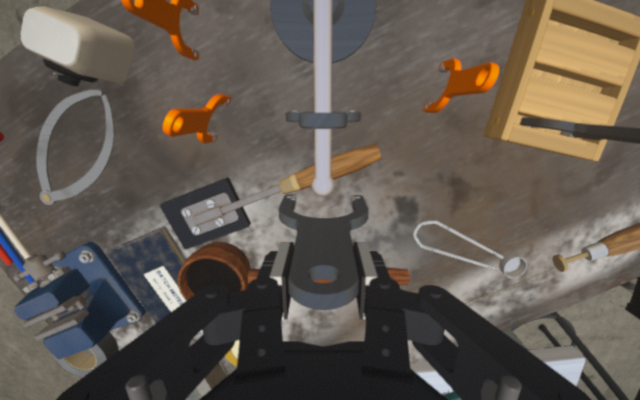

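View pics/scene4c.png

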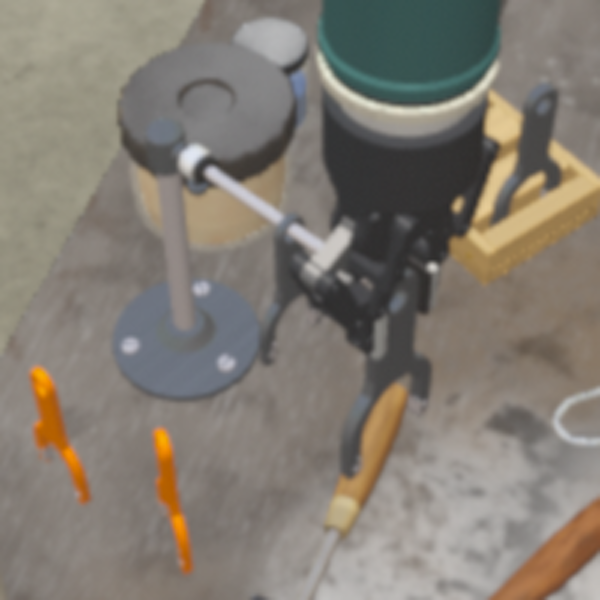

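Run:
```python
import cv2
a=cv2.imread('pics/w4.png')[170:320,270:380]
cv2.imwrite('pics/w4c.png',cv2.resize(a,None,fx=4,fy=4,interpolation=cv2.INTER_CUBIC))
a=cv2.imread('pics/w3.png')[230:320,270:380]
cv2.imwrite('pics/w3c.png',cv2.resize(a,None,fx=6,fy=6,interpolation=cv2.INTER_CUBIC))
```

```text
(no output)
```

View pics/w4c.png

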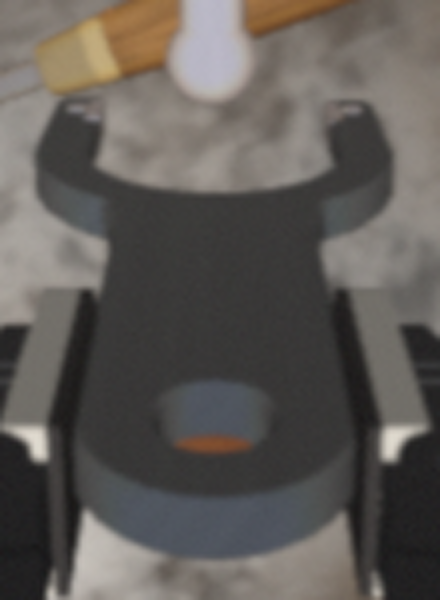

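View pics/w3c.png

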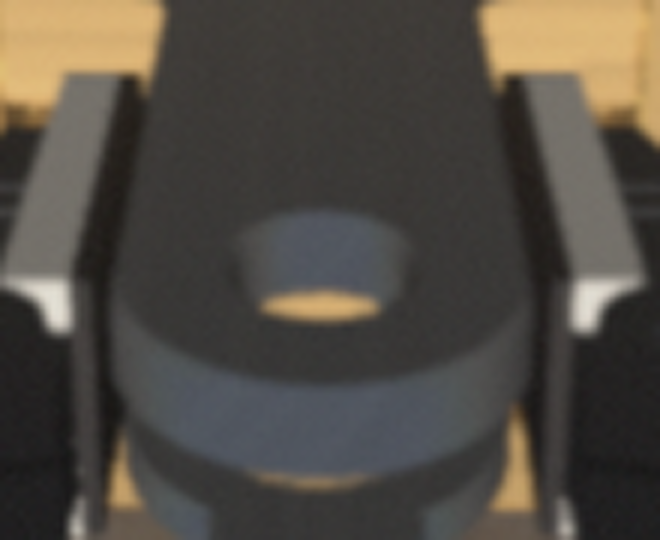

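Run:
```python
from h import *
import pickle
np.set_printoptions(precision=4,suppress=True)
w3=pickle.load(open('w3.pkl','rb'));w4=pickle.load(open('w4.pkl','rb'))
print(atz(w3,(323.7,274.2),.147)-[.581,-.034,.2958], 'tool xdir -0.24')
s=status.sense();print(s['position'],s['orientation'])
tc=np.array([.4429,.221,.3403])
yaw=-0.06; ex=np.array([np.cos(yaw),np.sin(yaw),0]);ey=np.array([-np.sin(yaw),np.cos(yaw),0])
c,v=ray(w4,(323,273.9))
for X in (.002,.004,.006):
    k=(X-(c-tc)@ex)/(v@ex);P=c+k*v-tc;print('eye front',X,P@ex,P@ey,P[2],P[2]+tc[2])
n=atz(w4,(322.5,186.2),.190);print('nose',n,(n-tc)@ex,(n-tc)@ey)
for q in ((322,121),(322,60)):
    b=atz(w4,q,.1935);d=b-n;print('prong pt',b,d,np.arctan2(d[1],d[0]))
# bottom jaws ends should be z .057
```

```text
[ 0.004  -0.0012 -0.1488] tool xdir -0.24
[0.4425 0.2211 0.34  ] [-0.0002  0.9996 -0.0295  0.0003]
eye front 0.002 0.0020000000000000052 0.0002021424239199126 -0.15247205188266494 0.18782794811733505
eye front 0.004 0.00399999999999999 0.00020035282286677003 -0.1492997604054538 0.19100023959454618
eye front 0.006 0.006000000000000028 0.0001985632218136585 -0.1461274689282427 0.1941725310717573
nose [0.4894 0.2187 0.19  ] 0.04656688880736231 0.0004957894694718637
prong pt [0.5166 0.2173 0.1935] [ 0.0272 -0.0014  0.0035] -0.05191408152190982
prong pt [0.5385 0.216  0.1935] [ 0.0491 -0.0027  0.0035] -0.055099653811413477
```

Emit:
{"name": "play_rows", "arguments": {
  "targets": [
    [[6, 0, -1, 0, 0], [14, -0.5, -1, 0, 0], [22, -1, -1, 0, 0], [30, -1.5, -1, 0, 0], [35, -1.7, -1, 0, 0], [38, -1.8, -1, 0, 0], [38, -1.8, -1, 0, 0], [38, -1.8, -1, 0, 0], [38, -1.8, -1, 0, 0], [38, -1.8, -1, 0, 0]]
  ]
}}

```text
time_s: 9.22
position: [0.4801, 0.2192, 0.3386]
orientation: [0.0, 1.0, -0.03, -0.0]
ft_force: [-0.3, -0.4, -2.2]
gripper_width: 0.0327
```

```bash
python3 b.py w5
python3 - <<'E'
import cv2
a=cv2.imread('pics/w5.png')[120:310,250:400]
cv2.imwrite('pics/w5c.png',cv2.resize(a,None,fx=3.1,fy=3.1,interpolation=cv2.INTER_CUBIC))
E
```

```text
9.2167 [0.4801 0.2192 0.3386] [ 0.      0.9996 -0.0295 -0.0003] [-0.2991 -0.4316 -2.2001] 0.032652449801682505
```

View pics/w5c.png

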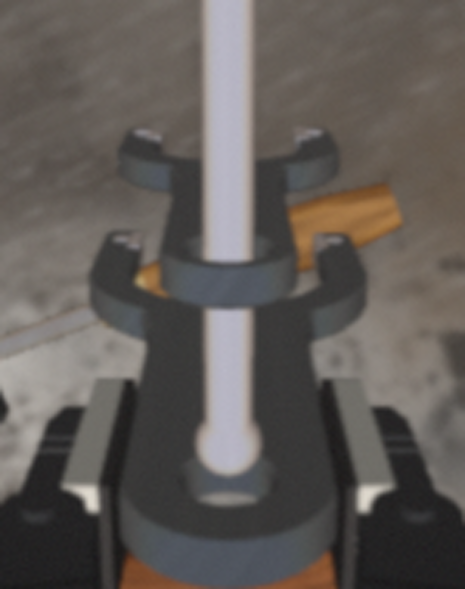

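Emit:
{"name": "play_rows", "arguments": {
  "targets": [
    [[3, -0.2, 0.3, 0, 0], [6, -0.3, 0.3, 0, 0], [9, -0.5, 0.3, 0, 0], [12, -0.7, 0.3, 0, 0], [15, -0.9, 0.3, 0, 0], [18, -1, 0.3, 0, 0], [21, -1.2, 0.3, 0, 0], [22, -1.3, 0.3, 0, 0], [22, -1.3, 0.3, 0, 0], [22, -1.3, 0.3, 0, 0]]
  ]
}}

```text
time_s: 10.1
position: [0.5025, 0.2179, 0.3389]
orientation: [-0.0, 1.0, -0.03, -0.0]
ft_force: [-0.3, 0.1, -2.7]
gripper_width: 0.0327
```

```bash
python3 b.py w6
python3 - <<'E'
import cv2
a=cv2.imread('pics/w6.png')[120:310,250:400]
cv2.imwrite('pics/w6c.png',cv2.resize(a,None,fx=3.1,fy=3.1,interpolation=cv2.INTER_CUBIC))
E
```

```text
10.1 [0.5025 0.2179 0.3389] [-0.      0.9996 -0.0296 -0.0001] [-0.2577  0.0506 -2.7127] 0.03265072747359751
```

View pics/w6c.png

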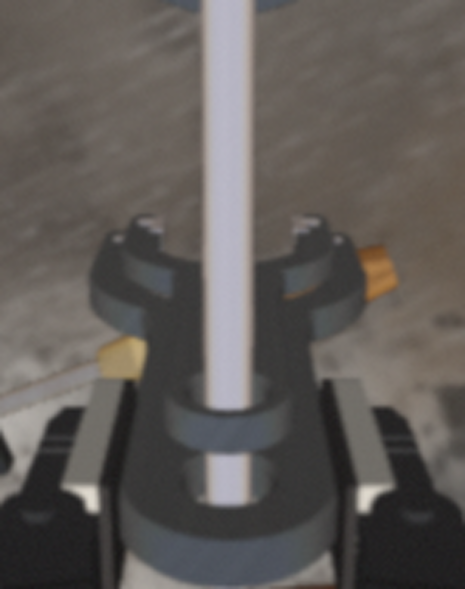

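Emit:
{"name": "play_rows", "arguments": {
  "targets": [
    [[1, -0.1, 0, 0, 0], [2.5, -0.1, 0, 0, 0], [4, -0.2, 0, 0, 0], [5.5, -0.3, 0, 0, 0], [7, -0.4, 0, 0, 0], [8.2, -0.5, 0, 0, 0], [9.4, -0.5, 0, 0, 0], [10.6, -0.6, 0, 0, 0], [11.8, -0.7, 0, 0, 0], [13, -0.7, 0, 0, 0]]
  ]
}}

```text
time_s: 10.98
position: [0.5155, 0.2172, 0.3389]
orientation: [-0.0, 1.0, -0.03, -0.0]
ft_force: [-1.3, 0.4, -1.1]
gripper_width: 0.0326
```

```bash
python3 b.py w7
```

```text
10.9833 [0.5155 0.2172 0.3389] [-0.      0.9996 -0.0296 -0.0001] [-1.2939  0.4187 -1.1455] 0.032610766312219625
```

View pics/w7.png

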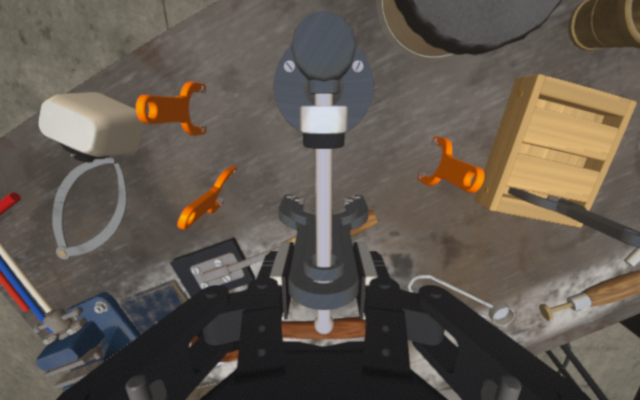

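Run:
```python
from h import *
import pickle
w=pickle.load(open('w7.pkl','rb'))
n=np.array([.4894,.2187,.19])
for q,z in (((323,147),.1995),((312,147),.19),((325,327),.19)):
    b=atz(w,q,z);print(b,np.hypot(*(b-n)[:2]))
```

```text
[0.57982713 0.21353205 0.1995    ] 0.09057468148338095
[0.57889143 0.21808117 0.19      ] 0.08949356764448399
[0.4882905  0.21784038 0.19      ] 0.0014035501708356884
```

Emit:
{"name": "play_rows", "arguments": {
  "targets": [
    [[1.5, -0.1, 0, 0, 0], [4.5, -0.2, 0, 0, 0], [8.5, -0.5, 0, 0, 0], [13, -0.7, 0, 0, 0], [18, -1, 0, 0, 0], [23, -1.3, 0, 0, 0], [28, -1.5, 0, 0, 0], [32.5, -1.8, 0, 0, 0], [36, -2, 0, 0, 0], [38, -2.1, 0, 0, 0]]
  ]
}}

```text
time_s: 11.87
position: [0.5542, 0.215, 0.3389]
orientation: [-0.0, 1.0, -0.03, 0.0]
ft_force: [-0.6, -0.1, -2.7]
gripper_width: 0.0324
```

```bash
python3 b.py w8
python3 - <<'E'
import cv2
a=cv2.imread('pics/w8.png')[120:310,230:420]
cv2.imwrite('pics/w8c.png',cv2.resize(a,None,fx=3.1,fy=3.1,interpolation=cv2.INTER_CUBIC))
E
```

```text
11.8667 [0.5542 0.215  0.3389] [-0.0001  0.9996 -0.0297  0.0002] [-0.6451 -0.1371 -2.7348] 0.03244850862524719
```

View pics/w8c.png

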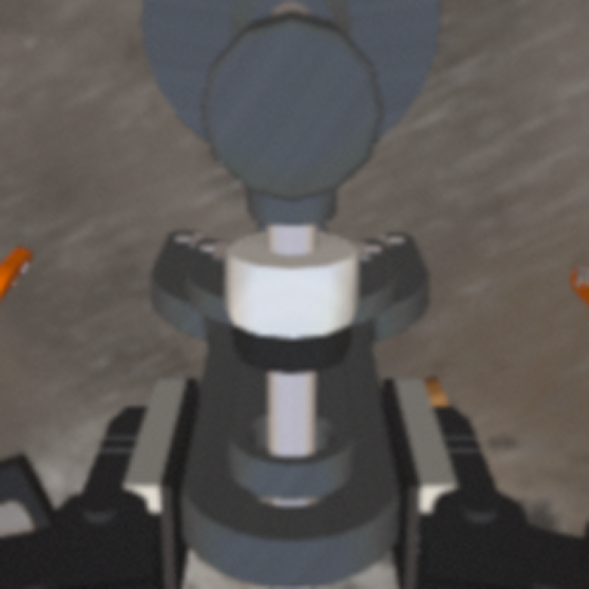

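Emit:
{"name": "play_rows", "arguments": {
  "targets": [
    [[1, 0, 0, 0, 0], [2, -0.1, 0, 0, 0], [3, -0.1, 0, 0, 0], [4, -0.2, 0, 0, 0], [5, -0.3, 0, 0, 0], [6, -0.3, 0, 0, 0], [7, -0.4, 0, 0, 0], [7.5, -0.4, 0, 0, 0], [8, -0.5, 0, 0, 0], [8, -0.5, 0, 0, 0]]
  ]
}}

```text
time_s: 12.75
position: [0.5616, 0.2146, 0.339]
orientation: [-0.0, 1.0, -0.03, 0.0]
ft_force: [-0.4, -0.4, -1.7]
gripper_width: 0.0327
```

Emit:
{"name": "play_rows", "arguments": {
  "targets": [
    [[0.3, 0, 0, 0, 0], [0.6, 0, 0, 0, 0], [0.9, 0, 0, 0, 0], [1.2, 0, 0, 0, 0], [1.5, -0.1, 0, 0, 0], [1.8, -0.1, 0, 0, 0], [2, -0.1, 0, 0, 0], [2, -0.1, 0, 0, 0], [2, -0.1, 0, 0, 0], [2, -0.1, 0, 0, 0]]
  ]
}}

```text
time_s: 13.58
position: [0.5635, 0.2145, 0.339]
orientation: [-0.0, 1.0, -0.03, 0.0]
ft_force: [-0.9, -0.3, -3.0]
gripper_width: 0.0322
```

Emit:
{"name": "play_rows", "arguments": {
  "targets": [
    [[0.3, 0, 0, 0, 0], [0.6, 0, 0, 0, 0], [0.9, 0, 0, 0, 0], [1.2, 0, 0, 0, 0], [1.5, -0.1, 0, 0, 0], [1.8, -0.1, 0, 0, 0], [2, -0.1, 0, 0, 0], [2, -0.1, 0, 0, 0], [2, -0.1, 0, 0, 0], [2, -0.1, 0, 0, 0]]
  ]
}}

```text
time_s: 14.42
position: [0.5655, 0.2144, 0.339]
orientation: [-0.0, 1.0, -0.03, 0.0]
ft_force: [-0.9, 0.7, -2.7]
gripper_width: 0.0323
```

```bash
python3 b.py w9
python3 - <<'E'
import cv2
a=cv2.imread('pics/w9.png')[120:310,230:420]
cv2.imwrite('pics/w9c.png',cv2.resize(a,None,fx=3.1,fy=3.1,interpolation=cv2.INTER_CUBIC))
E
```

```text
14.4167 [0.5655 0.2144 0.339 ] [-0.0001  0.9996 -0.0296  0.0001] [-0.9202  0.6752 -2.6924] 0.0322937313968829
```

View pics/w9c.png

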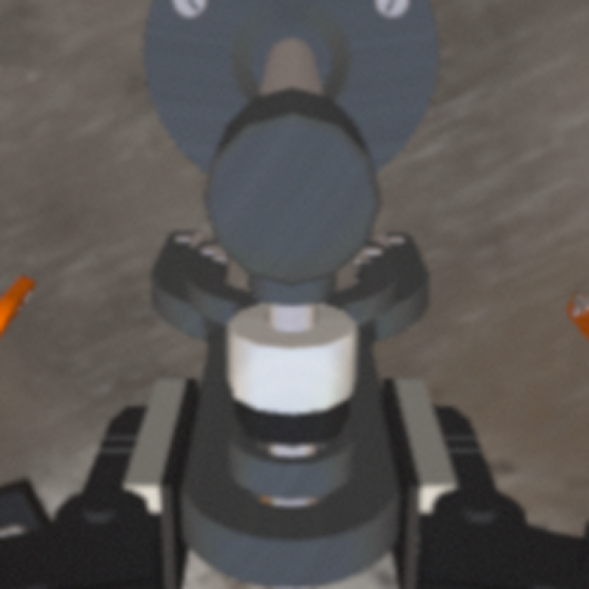

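Emit:
{"name": "play_rows", "arguments": {
  "targets": [
    [[0.3, 0, 0, 0, 0], [0.6, 0, 0, 0, 0], [0.9, 0, 0, 0, 0], [1.2, 0, 0, 0, 0], [1.5, -0.1, 0, 0, 0], [1.8, -0.1, 0, 0, 0], [2, -0.1, 0, 0, 0], [2, -0.1, 0, 0, 0], [2, -0.1, 0, 0, 0], [2, -0.1, 0, 0, 0]]
  ]
}}

```text
time_s: 15.3
position: [0.5675, 0.2143, 0.339]
orientation: [-0.0, 1.0, -0.03, 0.0]
ft_force: [-0.7, -0.2, -1.9]
gripper_width: 0.0329
```

```bash
python3 -c "
from h import *
for i in range(4): print(status.sense()['ft_force'])"
```

```text
[-0.68527852 -0.24322844 -1.91901471]
[-0.68527852 -0.24322844 -1.91901471]
[-0.68527852 -0.24322844 -1.91901471]
[-0.68527852 -0.24322844 -1.91901471]
```

Emit:
{"name": "play_rows", "arguments": {
  "targets": [
    [[0.2, 0, 0, 0, 0], [0.4, 0, 0, 0, 0], [0.6, 0, 0, 0, 0], [0.8, 0, 0, 0, 0], [1.0, -0.1, 0, 0, 0], [1.2, -0.1, 0, 0, 0], [1.4, -0.1, 0, 0, 0], [1.5, -0.1, 0, 0, 0], [1.5, -0.1, 0, 0, 0], [1.5, -0.1, 0, 0, 0]]
  ]
}}

```text
time_s: 16.13
position: [0.569, 0.2142, 0.339]
orientation: [-0.0, 1.0, -0.03, 0.0]
ft_force: [-1.4, 0.8, -2.4]
gripper_width: 0.0323
```

Emit:
{"name": "play_rows", "arguments": {
  "targets": [
    [[0.2, 0, 0, 0, 0], [0.4, 0, 0, 0, 0], [0.6, 0, 0, 0, 0], [0.8, 0, 0, 0, 0], [1.0, -0.1, 0, 0, 0], [1.0, -0.1, 0, 0, 0], [1.0, -0.1, 0, 0, 0], [1.0, -0.1, 0, 0, 0], [1.0, -0.1, 0, 0, 0], [1.0, -0.1, 0, 0, 0]]
  ]
}}

```text
time_s: 16.97
position: [0.5698, 0.2141, 0.3389]
orientation: [-0.0, 1.0, -0.03, -0.0]
ft_force: [-3.5, 0.3, -1.5]
gripper_width: 0.0327
```

Emit:
{"name": "play_rows", "arguments": {
  "targets": [
    [[0.2, 0, 0, 0, 0], [0.4, 0, 0, 0, 0], [0.6, 0, 0, 0, 0], [0.8, -0.1, 0, 0, 0], [1.0, -0.1, 0, 0, 0], [1.0, -0.1, 0, 0, 0], [1.0, -0.1, 0, 0, 0], [1.0, -0.1, 0, 0, 0], [1.0, -0.1, 0, 0, 0], [1.0, -0.1, 0, 0, 0]]
  ]
}}

```text
time_s: 17.8
position: [0.5705, 0.2141, 0.3388]
orientation: [-0.0, 1.0, -0.03, -0.001]
ft_force: [-6.3, 1.3, -1.0]
gripper_width: 0.0327
```

Emit:
{"name": "play_rows", "arguments": {
  "targets": [
    [[0.1, 0, 0, 0, 0], [0.2, 0, 0, 0, 0], [0.2, 0, 0, 0, 0], [0.2, 0, 0, 0, 0], [0.2, 0, 0, 0, 0], [0.2, 0, 0, 0, 0], [0.2, 0, 0, 0, 0], [0.2, 0, 0, 0, 0], [0.2, 0, 0, 0, 0], [0.2, 0, 0, 0, 0]]
  ]
}}

```text
time_s: 18.63
position: [0.5706, 0.2141, 0.3389]
orientation: [-0.0, 1.0, -0.03, -0.001]
ft_force: [-5.4, -0.4, -0.1]
gripper_width: 0.0326
```

```bash
python3 b.py w10
python3 - <<'E'
import cv2
a=cv2.imread('pics/w10.png')[120:310,230:420]
cv2.imwrite('pics/w10c.png',cv2.resize(a,None,fx=3.1,fy=3.1,interpolation=cv2.INTER_CUBIC))
E
```

```text
18.6333 [0.5706 0.2141 0.3389] [-0.      0.9996 -0.0296 -0.0008] [-5.3526 -0.3914 -0.0591] 0.0326454964069913
```

View pics/w10c.png

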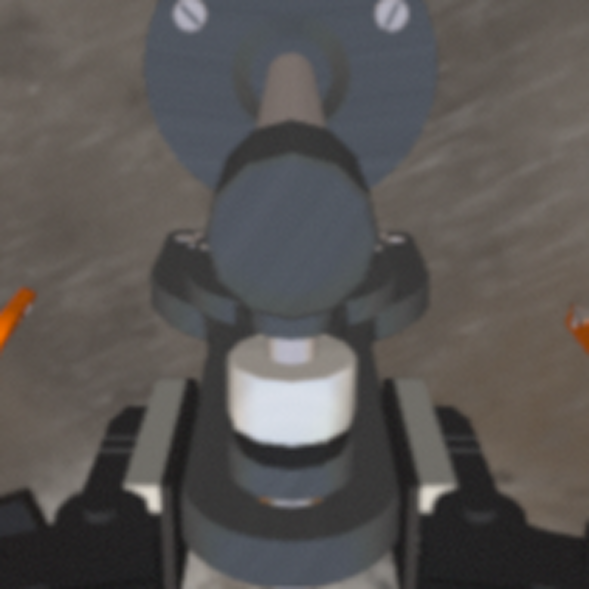

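Emit:
{"name": "play_rows", "arguments": {
  "targets": [
    [[-0.4, 0, 0, 0, 0], [-0.8, 0, -0.3, 0, 0], [-1.2, 0.1, -0.7, 0, 0], [-1.2, 0.1, -1.1, 0, 0], [-1.2, 0.1, -1.5, 0, 0], [-1.2, 0.1, -1.9, 0, 0], [-1.2, 0.1, -2.3, 0, 0], [-1.2, 0.1, -2.6, 0, 0], [-1.2, 0.1, -2.6, 0, 0], [-1.2, 0.1, -2.6, 0, 0]]
  ]
}}

```text
time_s: 19.52
position: [0.5701, 0.2141, 0.3363]
orientation: [-0.0, 1.0, -0.03, 0.0]
ft_force: [-2.8, -0.2, -1.0]
gripper_width: 0.0324
```

Emit:
{"name": "play_rows", "arguments": {
  "targets": [
    [[-0.2, 0, -0.2, 0, 0], [-0.3, 0, -0.4, 0, 0], [-0.3, 0, -0.6, 0, 0], [-0.3, 0, -0.6, 0, 0], [-0.3, 0, -0.6, 0, 0], [-0.3, 0, -0.6, 0, 0], [-0.3, 0, -0.6, 0, 0], [-0.3, 0, -0.6, 0, 0], [-0.3, 0, -0.6, 0, 0], [-0.3, 0, -0.6, 0, 0]]
  ]
}}

```text
time_s: 20.35
position: [0.5697, 0.2141, 0.3358]
orientation: [-0.0, 1.0, -0.03, 0.0]
ft_force: [-1.4, 0.4, -1.4]
gripper_width: 0.0328
```

Emit:
{"name": "play_rows", "arguments": {
  "targets": [
    [[0, 0, -0.2, 0, 0], [0, 0, -0.4, 0, 0], [0, 0, -0.5, 0, 0], [0, 0, -0.5, 0, 0], [0, 0, -0.5, 0, 0], [0, 0, -0.5, 0, 0], [0, 0, -0.5, 0, 0], [0, 0, -0.5, 0, 0], [0, 0, -0.5, 0, 0], [0, 0, -0.5, 0, 0]]
  ]
}}

```text
time_s: 21.18
position: [0.5697, 0.2141, 0.3353]
orientation: [-0.0, 1.0, -0.03, 0.0]
ft_force: [-1.5, -0.3, -0.2]
gripper_width: 0.0325
```

Emit:
{"name": "play_rows", "arguments": {
  "targets": [
    [[0, 0, 0, 0, 0.42], [0, 0, 0, 0, 0.45], [0, 0, 0, 0, 0.48], [0, 0, 0, 0, 0.52], [0, 0, 0, 0, 0.56], [0, 0, 0, 0, 0.6], [0, 0, 0, 0, 0.65], [0, 0, 0, 0, 0.7], [0, 0, 0, 0, 0.75], [0, 0, 0, 0, 0.75]]
  ]
}}

```text
time_s: 22.02
position: [0.5697, 0.2141, 0.3353]
orientation: [-0.0, 1.0, -0.03, 0.0]
ft_force: [-0.1, 0.4, 0.5]
gripper_width: 0.0638
```

```bash
python3 b.py w11
python3 - <<'E'
import cv2
a=cv2.imread('pics/w11.png')[120:310,230:420]
cv2.imwrite('pics/w11c.png',cv2.resize(a,None,fx=3.1,fy=3.1,interpolation=cv2.INTER_CUBIC))
E
```

```text
22.0167 [0.5697 0.2141 0.3353] [-0.      0.9996 -0.0296  0.    ] [-0.1003  0.4299  0.4903] 0.0638425842482384
```

View pics/w11c.png

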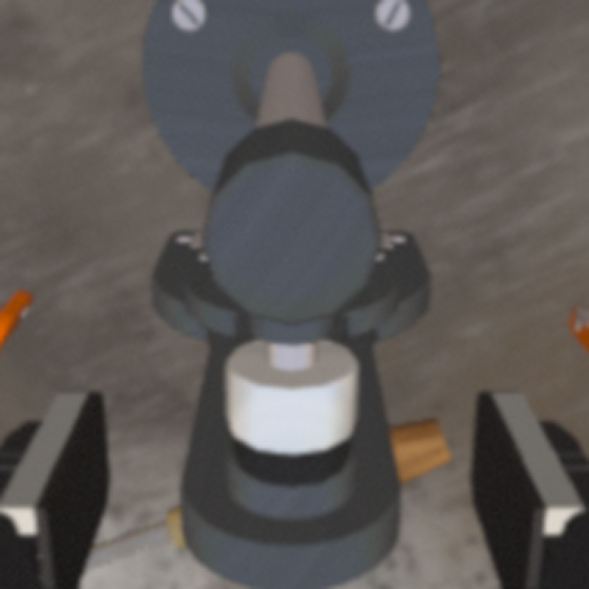

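Released, the large gauge hangs against the small one at the buffer. Retract straight up (both gauges pass between the fingers) and then look.

Emit:
{"name": "play_rows", "arguments": {
  "targets": [
    [[0, 0, 3, 0, 0.75], [0, 0, 9, 0, 0.75], [0, 0, 18, 0, 0.75], [0, 0, 30, 0, 0.75], [0, 0, 45, 0, 0.75], [0, 0, 62, 0, 0.75], [0, 0, 80, 0, 0.75], [0, 0, 95, 0, 0.75], [0, 0, 105, 0, 0.75], [0, 0, 110, 0, 0.75]]
  ]
}}

```text
time_s: 22.9
position: [0.57, 0.2142, 0.4478]
orientation: [-0.001, 1.0, -0.03, 0.002]
ft_force: [0.0, -0.6, -0.5]
gripper_width: 0.0641
```

Emit:
{"name": "play_rows", "arguments": {
  "targets": [
    [[-10, -10, 0, 0, 0.75], [-30, -30, 0, 0, 0.75], [-55, -55, 0, 0, 0.75], [-75, -80, 0, 0, 0.75], [-90, -105, 0, 0, 0.75], [-105, -130, 0, 0, 0.75], [-110, -140, 0, 0, 0.75], [-110, -140, 0, 0, 0.75], [-110, -140, 0, 0, 0.75], [-110, -140, 0, 0, 0.75]]
  ]
}}

```text
time_s: 23.73
position: [0.4605, 0.0747, 0.4454]
orientation: [-0.0, 1.0, -0.03, 0.0]
ft_force: [1.0, 0.3, -0.4]
gripper_width: 0.064
```

```bash
python3 b.py w12
python3 - <<'E'
from h import *
import pickle
for c in ('scene','top'):
    s=snap(c,c+'12.png');pickle.dump(s,open(c+'12.pkl','wb'))
a=cv2.imread('pics/scene12.png')[150:350,220:420];cv2.imwrite('pics/scene12c.png',cv2.resize(a,None,fx=3,fy=3,interpolation=cv2.INTER_CUBIC))
E
```

```text
23.7333 [0.4605 0.0747 0.4454] [-0.0004  0.9996 -0.0296  0.0004] [ 0.9763  0.2935 -0.4319] 0.063961006423252
```

View pics/w12.png

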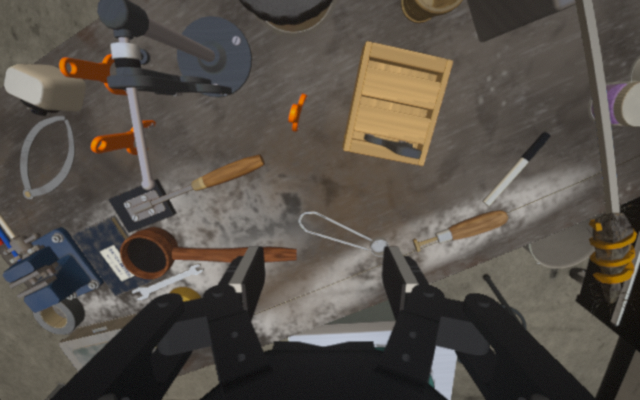

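View pics/scene12c.png

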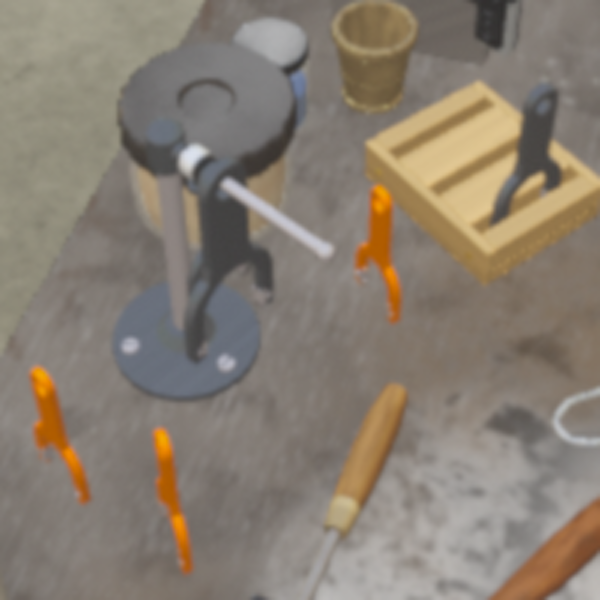

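Emit:
{"name": "play_rows", "arguments": {
  "targets": [
    [[0, 0, 0, 0, 0.75], [0, 0, 0, 0, 0.75], [0, 0, 0, 0, 0.75], [0, 0, 0, 0, 0.75], [0, 0, 0, 0, 0.75], [0, 0, 0, 0, 0.75], [0, 0, 0, 0, 0.75], [0, 0, 0, 0, 0.75], [0, 0, 0, 0, 0.75], [0, 0, 0, 0, 0.75]]
  ]
}}

```text
time_s: 24.72
position: [0.4597, 0.0741, 0.4453]
orientation: [-0.0, 1.0, -0.03, 0.0]
ft_force: [-0.9, -0.1, 0.3]
gripper_width: 0.0642
```

```bash
python3 b.py w13 large_gauge_eye small_gauge_eye
python3 - <<'E'
import cv2,numpy as np
f=lambda n:cv2.imread(n)[0:200,60:260]
a=f('pics/w12.png');b=f('pics/w13.png');print('maxdiff',cv2.absdiff(a,b).max(),cv2.absdiff(a,b).mean())
cv2.imwrite('pics/w13c.png',cv2.resize(b[20:120],None,fx=4,fy=4,interpolation=cv2.INTER_CUBIC))
E
```

```text
24.7167 [0.4597 0.0741 0.4453] [-0.      0.9996 -0.0296  0.    ] [-0.8584 -0.1363  0.2556] 0.06423545786700703
large_gauge_eye [([135.2, 80.9], 0.93)]
small_gauge_eye [([129.4, 69.1], 0.82), ([98.0, 142.2], 0.72), ([65.9, 65.9], 0.7)]
maxdiff 105 4.199833333333333
```

View pics/w13c.png

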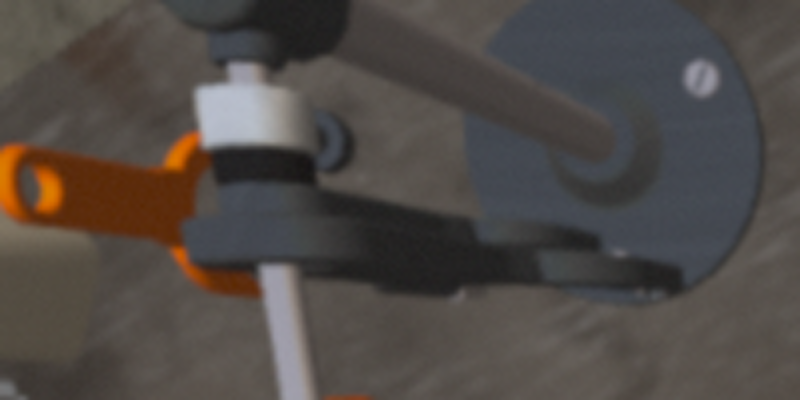

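```bash
python3 -c "
from h import *
print(job_done(), status.sense()['time_s'])"
```

```text
the job is handed in; nothing more can be done
the job is handed in; nothing more can be done
```

The large gauge now hangs by its eye on the hook in front of the small one, and both are back against the rubber stop. I handed the job in at about 24.7 s of the 54 s allowed. The system gave no verdict.

- **Threading:** I lifted the gauge out of the rack and slid its eye over the nose. The wrist picture showed the eye centred on the prong, and the force readings stayed near zero apart from the gauge's own weight.
- **Pressing:** I felt the stop about 80 mm behind the nose, measured at the large gauge's eye. I held the push for about 1 s, reading 6.3 N and then 5.4 N, with sideways and noise readings around 1 N. The gauge-to-gauge force itself is not measured directly.
- **Release:** I backed off slightly, lowered the gauge until the prong carried its weight, opened the fingers and drew straight up.

**Last checks:**
- The final wrist picture shows the two plates parallel and touching each other, with the small one against the buffer.
- The middle gauge, the orange look-alikes and the jars look unmoved.
- My before-and-after picture comparison to confirm the gauges were at rest did not settle it, because the arm was still shifting by about 1 mm. I judged "at rest" from the pictures by eye.

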